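# Release the glued bracing tower and stand it up

## Task

Swing the jig's hold-down bar well up and leave it up, slide the plywood bracing tower out along the bench from beneath the bar while it still lies on its side, then tip it up so that it stands upright on its foot inside the yellow taped square. Do not carry it: its foot stays on the bench all the time. Leave the other things on the bench where they stand.

Things in the scene. Friction and masses are not known exactly. Their poses are not given: they have to be found in the camera images.
- jig: fixed clamping jig. Origin on the bench, mid-channel, below the shut hold-down bar. x runs along the channel, mouth at -x (robot side), z up. Rails 30 mm high, inner faces y = +-42 mm, x = -20 to 58 mm; back stop 40 mm high, x = 58 to 72 mm. Blue posts within 21 mm of x = 0: rest 64 mm high at y = -47 to -61 mm, hinge bracket 84 mm high at y = 51 to 81 mm
- hold_bar (a joint): hinge of the hold-down bar, rad: 0 = shut, level over the brace; grows as the red end is raised, 1.57 = straight up, stop at 1.75. Stiff hinge: the bar (0.15 kg) stays where it is left; about 3 N at the red end moves it
- bar_grip (a point): middle of the red grip end of the hold-down bar (45 mm along the bar, 22 mm wide along the jig's x, 18 mm high), 155 mm from the hinge axis; shut: 73 mm high, at jig y = -89 mm. The bar is 22 mm wide, 14 mm high, underside 66 mm over the bench; shut, it crosses between the brace's foot and head plates and so traps it
- bar_hinge (a point): point on the hinge axis of the hold-down bar, at jig (0, 66, 73) mm; the axis is parallel to the jig's x axis
- brace: plywood bracing tower, 0.2-0.4 kg, starts lying in the jig, head to the robot. Origin: centre of the foot's underside; z from foot to head (at the start along the jig's -x), x points up at the start. Foot plate 72 (x) by 80 (y) mm, z 0-12 mm; open post of four 10 mm strips, 44 mm square outside, z 12-87 mm; head plate 72 by 70 mm, z 87-99 mm; U handle on the head; 140 mm tall in all
- handle (a point): middle of the cross bar of the brace's aluminium U handle, at brace x = 16 mm, z = 135 mm; 52 mm above the bench while it lies. Round bar, 10 mm diameter, parallel to the brace's y axis; legs at y = +-28 mm, parallel to z (46 mm clear between them), 31 mm clear between bar and head plate
- square: square of flat yellow tape on the bench in front of the jig mouth (no height), 122 mm inside, 146 mm outside; origin at its centre on the bench, axes parallel to the square's sides (and to the jig's axes)
- spray: standing black aerosol can, 52 mm diameter, 165 mm tall; bystander; origin at the centre of its underside, z axis up
- tape_roll: roll of yellow masking tape lying flat, 90 mm diameter, 25 mm high; bystander; origin at the centre of its underside, z axis up
- puck: black rubber driver pad, stepped disc, 72 mm diameter, 24 mm high; bystander; origin at the centre of its underside, z axis up
- trim_ring: plywood trim ring lying flat, 90 mm outside, 60 mm inside diameter, 18 mm high; bystander; origin at the centre of its underside, z axis up
- glue: standing white glue bottle with orange cap, 54 mm diameter, 150 mm tall; bystander; origin at the centre of its underside, z axis up
- driver: black round loudspeaker driver lying flat, 130 mm diameter, 50 mm high, with two aluminium U handles up to 80 mm height; 1.4 kg; bystander; origin at the centre of its underside, z axis up

How it is judged:
By the outcome, as a careful person would: the job done as asked, in the order asked, and still so for the second after the job is handed in, with the robot touching nothing.
It also fails if it takes over 67 s, if anything falls off the work surface, if the arm or the gripper's body presses on something with over 40 N, if the wrist force passes 120 N, or if a joint passes its speed limit or range.

## Robot

A 6-joint arm with a two-finger parallel gripper is mounted at the origin on the work surface. World frame = base frame: x ahead of the robot, y to its left, z up, the work surface at z = 0. Lengths are in m, angles in rad, forces in N, time in s.
With the tool pointing down it reaches from about 0.35 to 0.775 m from the base axis. Payload 7.3 kg.
Tool frame: the origin (TCP) lies at the very end of the fingers, on their centre line; the grasp point (between the pads) lies 19 mm behind it; z points along the fingers, y is the line along which they close (so a half turn about z gives the same grasp; the last joint's range is limited). The gripper opens to 92 mm and grips with 3 to 60 N. Pads are 19 mm wide; open, the fingers measure 130 mm over their backs; the gripper's body (75 mm by 190 mm) begins 47 mm behind the grasp point.
Start: joints at [-0.146, 0.342, 1.524, -0, 1.275, -0.146], TCP at [0.525, 0, 0.227] pointing down, gripper open.
Joint ranges: [-2.53, 2.53], [-0.77, 2.02], [0.04, 2.7], [-1, 4.14], [0.28, 2.66], [-3.11, 3.11]. Speed limits (rad/s): [2.57, 2.57, 3.14, 3.14, 3.14, 3.14].

## Interface

Orientations are given as [roll, pitch, yaw] about the fixed x, y, z axes, in that order (R = Rz(yaw) Ry(pitch) Rx(roll)).
In Python, from cell import * gives the robot as it stands.
- The arm moves only by the tool step_arm, never from a script. Its argument "commands" is a list of rows, each a list of 7 numbers: the opening, from 0 (shut) to 1 (fully open), then the shift along the world's x, y, z in cm, then the turn, a rotation vector about the world's x, y, z in rad. A call has 1 to 5 rows; each row is the pose to reach, as a shift and turn from the pose commanded when the call began; what a row does not reach only later rows make up. A row lasts 1/12 s, in which the tool goes at most 41.7 mm and 7.16 degrees, less where a joint would pass 70% of its speed; a pose out of reach is approached as far as the arm can. A call with a gripper value outside its range is refused whole. The fingers move at their own pace and stop on an object; "grip_force" is the grip in N (left out, the last holds). Time passes only in rows, so rows that repeat a pose let the fingers close. It gives the time, the measured TCP pose, the force, the opening and the grip force at its end, in the units of the state.
- observe(): the state, without advancing time (a new reading comes with each control period).
- read_camera(name): name is "scene" or "side" or "wrist"; returns the picture (480x640x3 uint8, red, green, blue); there is no depth.
- camera_model(name): a dict with "vfov" (degrees; the focal length in pixels is half the picture's height over the tangent of half this angle, whatever the lens; pixels are square), "cx", "cy" (the principal point, pixels), "k1" (the pictures are not rectified: a ray, as slopes to the right and down, at radius r is drawn at 1 + k1 r^2 times it, then the intrinsics apply), "world_to_cam" (4x4, takes a point from world to camera coordinates). Camera axes: x right, y up, looking along -z (the intrinsics and any distortion apply to the point x, -y, -z); pixel columns grow to the right and rows downward; lengths in m; the calibration is good to about 2 mm. A picture is of the moment at which its call begins: read the wrist's pose just before it. camera_model takes no time and is no camera call; for the wrist camera it gives the pose at the moment of the call.
- hand_in(): hands the job in; it is judged then, once.
The state is a dict: "time": time; "qpos": joint angles; "qvel": joint speeds; "joint_efforts": joint torques, N m; "tool_pos": TCP position; "tool_rot": TCP orientation; "contact_force": force on the tool from outside, world axes, zero at the start; "torque": the same for the moment, N m; "opening": finger opening in m; "grip_force": force on a finger pad.
Only numpy, scipy, OpenCV 4.12 (cv2) and the standard library are available. Lean on these libraries where they do the work, as an engineer would, in place of code of your own. Each camera call takes 0.05 s, during which the arm holds its last target. There are 200 camera calls.

## Working session

There is one attempt and no reset: what is moved stays moved. The work goes in short steps, Python scripts to look and compute and a tool call to move; the robot and the scene stay as the last step left them, time stands still between calls to the robot, and variables do not carry over. Pictures are saved under pics/ and viewed, at most 12 in all, crops included, and the job is handed in when it is done.

Besides the shell and the picture viewer there is one more tool, called after "Call:" by a JSON object that holds its "method" and its "body". step_arm: Moves the arm, as the interface text tells. Its arguments: {"type":"object","properties":{"commands":{"type":"array"},"grip_force":{"type":"number"}},"required":["commands"]}

```bash
mkdir -p pics; ls
cat > h.py <<'E'
from cell import *
import numpy as np, cv2
def ray(name,uv,m=None):
    m=m or camera_model(name); f=240/np.tan(np.radians(m["vfov"])/2)
    d=np.array([(uv[0]-m["cx"])/f,(uv[1]-m["cy"])/f]); p=d.copy()
    for _ in range(20): p=d/(1+m["k1"]*(p@p))
    T=np.linalg.inv(np.array(m["world_to_cam"])); 
    v=T[:3,:3]@np.array([p[0],-p[1],-1]); return T[:3,3],v/np.linalg.norm(v)
def onz(name,uv,z,m=None):
    o,v=ray(name,uv,m); return o+v*(z-o[2])/v[2]
def tri(rs):
    A=np.zeros((3,3));b=np.zeros(3)
    for o,v in rs:
        P=np.eye(3)-np.outer(v,v);A+=P;b+=P@o
    x=np.linalg.solve(A,b); return x,[round(1000*np.linalg.norm((np.eye(3)-np.outer(v,v))@(x-o)),1) for o,v in rs]
def proj(name,p,m=None):
    m=m or camera_model(name); f=240/np.tan(np.radians(m["vfov"])/2)
    c=(np.array(m["world_to_cam"])@np.r_[p,1])[:3]; s=np.array([c[0],-c[1]])/-c[2]
    return s*(1+m["k1"]*(s@s))*f+[m["cx"],m["cy"]]
def shot(name,fn):
    m=camera_model(name); im=read_camera(name); cv2.imwrite("pics/"+fn,im[:,:,::-1]); return im,m
E
python3 - <<'E'
from h import *
print(observe())
for n in ("scene","side","wrist"):
    im,m=shot(n,n+"0.png"); print(n,{k:np.round(v,3).tolist() for k,v in m.items()})
E
```

```text
pics
{'time': 0.0, 'qpos': array([-1.45989918e-01,  3.42718648e-01,  1.52503954e+00, -4.21211260e-05,
        1.27542111e+00, -1.46017342e-01]), 'qvel': array([-0.00036808, -0.00048625,  0.00067374, -0.00095775, -0.00214123,
       -0.00027228]), 'joint_efforts': array([ 7.61924657e-04, -4.31245601e+01, -2.44219762e+01,  7.17750052e-02,
        5.59406646e-02, -1.04314388e-04]), 'tool_pos': array([5.24572932e-01, 7.73905038e-05, 2.26039233e-01]), 'tool_rot': array([-3.14001703e+00, -1.91006902e-04,  1.57083589e+00]), 'contact_force': array([-0.74455271,  0.31782831, -0.05268568]), 'torque': array([-0.04988181,  0.02274886,  0.03492505]), 'grip_force': 0.0, 'opening': 0.09197464404202899}
scene {'vfov': 54.877, 'cx': 313.17, 'cy': 235.337, 'k1': 0.011, 'world_to_cam': [[-0.217, 0.976, 0.009, 0.061], [-0.618, -0.145, 0.773, 0.323], [0.756, 0.162, 0.635, -1.278], [0.0, 0.0, 0.0, 1.0]]}
side {'vfov': 53.263, 'cx': 321.637, 'cy': 242.86, 'k1': -0.103, 'world_to_cam': [[0.935, -0.355, -0.013, -0.521], [0.215, 0.537, 0.816, -0.244], [-0.282, -0.765, 0.578, -0.644], [0.0, 0.0, 0.0, 1.0]]}
wrist {'vfov': 71.162, 'cx': 320.317, 'cy': 236.731, 'k1': -0.028, 'world_to_cam': [[1.0, -0.001, -0.002, -0.525], [-0.0, 0.951, -0.31, 0.037], [0.003, 0.31, 0.951, -0.392], [0.0, 0.0, 0.0, 1.0]]}
```

View pics/scene0.png

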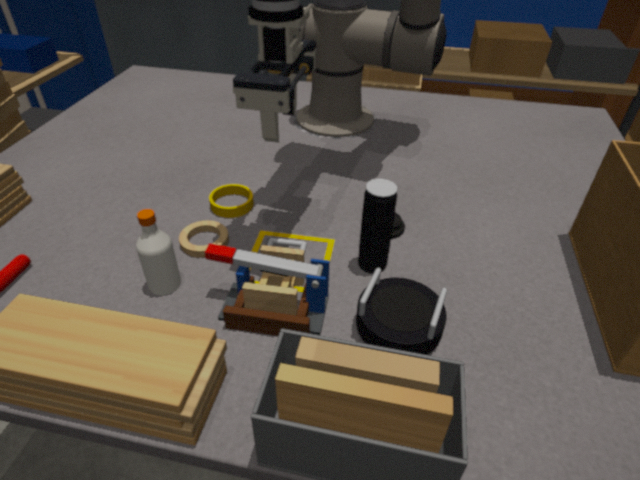

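View pics/side0.png

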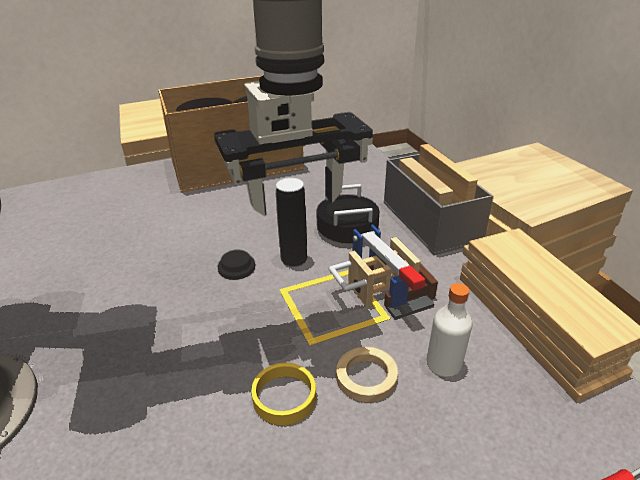

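The scene view shows the red grip at about (222,253), the blue hinge at (318,285) and the handle at (288,243). The side view shows the red grip at (412,276), the handle at (345,277) and the square's corners at (281,290), (311,343) and (389,317).

```bash
cat > m.py <<'E'
from h import *
S=cv2.imread("pics/scene0.png");D=cv2.imread("pics/side0.png")
def mask(im,lo,hi,box):
    h=cv2.cvtColor(im,cv2.COLOR_BGR2HSV);k=cv2.inRange(h,lo,hi);o=np.zeros_like(k);x0,y0,x1,y1=box;o[y0:y1,x0:x1]=k[y0:y1,x0:x1];return o
def cen(k):
    c=max(cv2.findContours(k,0,2)[0],key=cv2.contourArea);M=cv2.moments(c);return np.array([M['m10']/M['m00'],M['m01']/M['m00']]),c
a,ca=cen(mask(S,(0,170,90),(6,255,255),(190,230,250,275)))
b,cb=cen(mask(D,(0,170,90),(6,255,255),(390,255,435,295)))
print("red",a,b,tri([ray("scene",a),ray("side",b)]))
# yellow
for n,im,box in(("scene",S,(240,225,345,300)),("side",D,(275,260,395,350))):
    k=mask(im,(23,170,90),(32,255,255),box);ys,xs=np.nonzero(k)
    P=np.array([onz(n,(x,y),0)[:2] for x,y in zip(xs,ys)],np.float32)
    r=cv2.minAreaRect(P);print(n,len(P),r,cv2.boxPoints(r).round(3).tolist())
o=np.hstack([cv2.resize(S[225:335,195:345],None,fx=2.66,fy=2.66,interpolation=2),cv2.resize(D[225:335,270:440],None,fx=2.35,fy=2.66)])
o=cv2.resize(np.hstack([cv2.resize(S[225:335,195:345],(400,293),interpolation=2),cv2.resize(D[225:345,280:440],(400,293),interpolation=2)]),None,fx=1,fy=1)
cv2.imwrite("pics/c.png",o)
E
python3 m.py
```

```text
red [220.18567807 250.39480355] [412.91561181 276.99103376] (array([ 0.68780329, -0.05698683,  0.09070823]), [np.float64(0.7), np.float64(0.7)])
scene 521 ((0.5881046652793884, 0.02295496314764023), (0.14438140392303467, 0.14486192166805267), 2.034552574157715) [[0.5130000114440918, 0.09300000220537186], [0.5189999938011169, -0.052000001072883606], [0.6629999876022339, -0.04699999839067459], [0.6579999923706055, 0.09799999743700027]]
side 252 ((0.5863381624221802, 0.023960746824741364), (0.1448626071214676, 0.14441663026809692), 2.1901676654815674) [[0.5109999775886536, 0.09300000220537186], [0.5170000195503235, -0.050999999046325684], [0.6610000133514404, -0.04500000178813934], [0.656000018119812, 0.0989999994635582]]
```

View pics/wrist0.png

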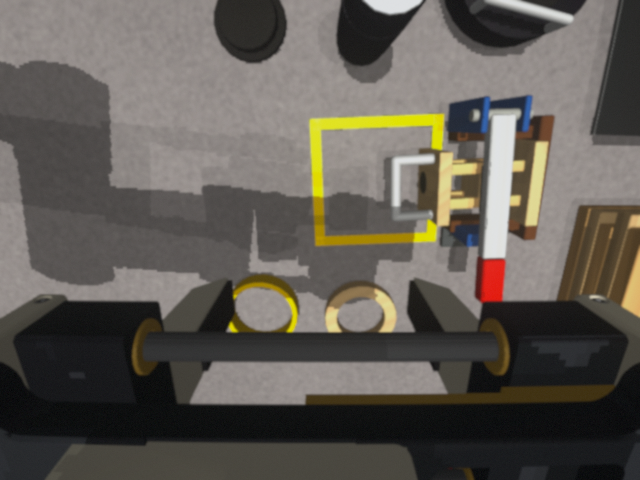

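View pics/c.png

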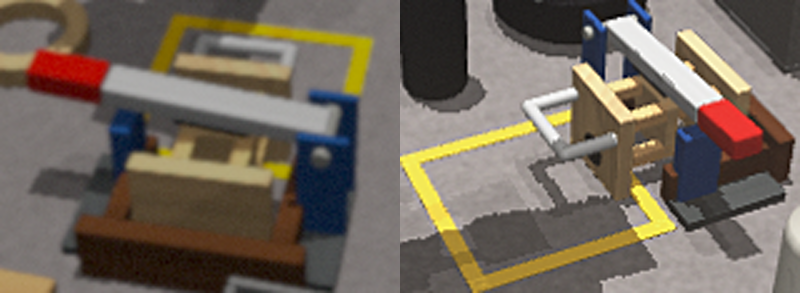

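Run:
```python
from h import *
m=camera_model("wrist")
W=cv2.imread("pics/wrist0.png");h=cv2.cvtColor(W,cv2.COLOR_BGR2HSV);k=cv2.inRange(h,(0,170,90),(6,255,255))
c=max(cv2.findContours(k[:, :540],0,2)[0],key=cv2.contourArea);print("red wrist box",cv2.minAreaRect(c))
for z in(.08,.09): print(z,onz("wrist",(490,262),z),onz("wrist",(491,300),z))
print("red tri3",tri([ray("wrist",(490.5,279)),ray("side",(412.9,277)),ray("scene",(220.2,250.4))]))
print("handle",tri([ray("wrist",(396.5,187.5)),ray("side",(337,277.5)),ray("scene",(289,241.5))]))
print("handle ends wrist",onz("wrist",(395,158),.052),onz("wrist",(398,217),.052))
print("hinge",tri([ray("side",(372,234)),ray("wrist",(503,113)),ray("scene",(319,267))]))
print("glue",onz("side",(447,370),0),onz("scene",(163,290),0)); print("spray",onz("side",(294,262),0),onz("scene",(374,268),0))
print("ring",onz("side",(367,378),0),"roll",onz("side",(284,400),0))
# bar top-face edges in side crop (white/red) -> slope via scene ends
for uv in((208,248),(236,254)): print(onz("scene",uv,.085))
```

```text
red wrist box ((491.2721862792969, 280.9181823730469), (23.547725677490234, 43.30387496948242), 3.814074993133545)
0.08 [ 0.69123089 -0.0393808   0.08      ] [ 0.69899535 -0.08123871  0.08      ]
0.09 [ 0.68576585 -0.03526095  0.09      ] [ 0.69327418 -0.07573811  0.09      ]
red tri3 (array([ 0.68881859, -0.05519015,  0.09005029]), [np.float64(2.1), np.float64(1.3), np.float64(1.9)])
handle (array([0.59835113, 0.02878468, 0.05189651]), [np.float64(2.0), np.float64(2.2), np.float64(0.6)])
handle ends wrist [0.5970007  0.05760807 0.052     ] [ 0.60398829 -0.00127976  0.052     ]
hinge (array([0.68424151, 0.09550705, 0.07950588]), [np.float64(7.5), np.float64(3.6), np.float64(5.1)])
glue [ 0.69044513 -0.17561794  0.        ] [ 0.70758723 -0.16053732  0.        ]
spray [0.56080139 0.16112612 0.        ] [0.57513041 0.17551033 0.        ]
ring [ 0.57328233 -0.14406397  0.        ] roll [ 0.44820754 -0.13676674  0.        ]
[ 0.68013849 -0.08021392  0.085     ]
[ 0.68358713 -0.03289094  0.085     ]
```

Call:
{"method": "step_arm", "body": {"commands": [[0.6, 4, -1.4, -1, 0, 0, 0.037], [0.6, 8, -2.8, -2, 0, 0, 0.037], [0.6, 12, -4.2, -3, 0, 0, 0.037], [0.6, 16.3, -5.7, -4, 0, 0, 0.037], [0.6, 16.3, -5.7, -4, 0, 0, 0.037]], "grip_force": 10}}

```text
time: 0.57
tool_pos: [0.6908, -0.0591, 0.1822]
tool_rot: [-3.139, -0.0, 1.606]
contact_force: [-0.7, -1.1, -0.7]
opening: 0.0627
grip_force: 0.0
```

Run:
```python
from h import *
im,m=shot("wrist","w1.png");s=observe();print(s["tool_pos"],s["tool_rot"])
h=cv2.cvtColor(im,cv2.COLOR_RGB2HSV);k=cv2.inRange(h,(0,170,60),(6,255,255))
c=max(cv2.findContours(k,0,2)[0],key=cv2.contourArea);r=cv2.minAreaRect(c);print(r)
im2,m2=shot("wrist","w1.png")
for z in(.08,.09):
  print(onz("wrist",r[0],z,m))
```

```text
[ 0.69029267 -0.05894766  0.18220075] [-3.13812179e+00 -4.64131261e-04  1.60617891e+00]
((319.0, 236.0), (54.0, 26.0), 90.0)
[ 0.6897661  -0.05757317  0.08      ]
[ 0.68973441 -0.05433708  0.09      ]
```

View pics/w1.png

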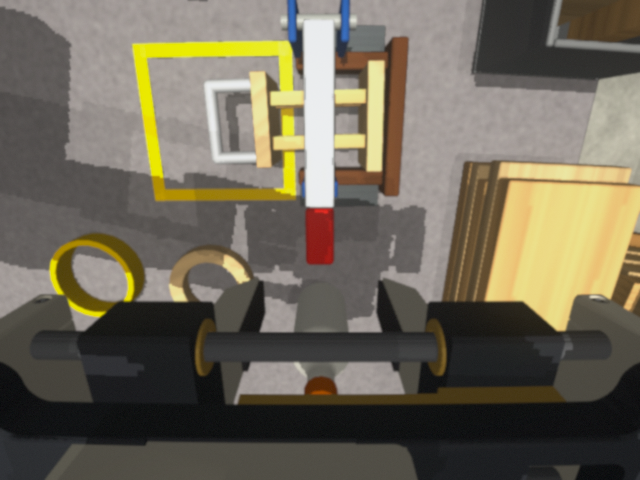

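The wrist view shows the red grip at (319,236), centred between the fingers, with the bar parallel to the fingers' plane. I'll go down and grip it.

Call:
{"method": "step_arm", "body": {"commands": [[0.6, 0, 0.2, -4, 0, 0, 0], [0.6, 0, 0.2, -8, 0, 0, 0], [0.6, 0, 0.2, -12, 0, 0, 0], [0.6, 0, 0.2, -12, 0, 0, 0]]}}

```text
time: 1.0
tool_pos: [0.6818, -0.0534, 0.0586]
tool_rot: [-3.127, -0.004, 1.608]
contact_force: [-1.7, 0.6, -1.7]
opening: 0.0551
grip_force: 0.0
```

Call:
{"method": "step_arm", "body": {"commands": [[0, 0, 0, 0, 0, 0, 0], [0, 0, 0, 0, 0, 0, 0], [0, 0, 0, 0, 0, 0, 0], [0, 0, 0, 0, 0, 0, 0], [0, 0, 0, 0, 0, 0, 0]], "grip_force": 14}}

```text
time: 1.42
tool_pos: [0.6891, -0.0551, 0.0693]
tool_rot: [3.138, 0.001, 1.608]
contact_force: [-0.4, -0.5, 0.0]
opening: 0.0264
grip_force: 0.0
```

Call:
{"method": "step_arm", "body": {"commands": [[0, 0, 0, -0.4, 0, 0, 0], [0, 0, 0, -0.4, 0, 0, 0], [0, 0, 0, -0.4, 0, 0, 0]]}}

```text
time: 1.67
tool_pos: [0.6891, -0.0555, 0.0635]
tool_rot: [3.139, 0.001, 1.608]
contact_force: [4.3, -2.0, 1.6]
opening: 0.0217
grip_force: 14.0
```

Call:
{"method": "step_arm", "body": {"commands": [[0, 0, 0.28, 2.15, 0, 0, 0], [0, -0.03, 0.9, 4.4, 0, 0, 0], [0, -0.07, 1.87, 6.5, 0, 0, 0], [0, -0.12, 3.1, 8.45, 0, 0, 0], [0, -0.17, 4.7, 10.2, 0, 0, 0]]}}

```text
time: 2.08
tool_pos: [0.6871, -0.0081, 0.1652]
tool_rot: [3.14, 0.0, 1.607]
contact_force: [7.9, 0.2, -6.6]
opening: 0.022
grip_force: 14.0
```

Call:
{"method": "step_arm", "body": {"commands": [[0, -0.06, 1.78, 1.5, 0, 0, 0], [0, -0.14, 3.77, 2.7, 0, 0, 0], [0, -0.22, 5.9, 3.6, 0, 0, 0], [0, -0.3, 8.2, 4.15, 0, 0, 0], [0, -0.4, 10.7, 4.4, 0, 0, 0]]}}

```text
time: 2.5
tool_pos: [0.6828, 0.0986, 0.2092]
tool_rot: [3.14, 0.002, 1.607]
contact_force: [7.0, -3.2, -6.4]
opening: 0.0215
grip_force: 14.0
```

Call:
{"method": "step_arm", "body": {"commands": [[0, 0, 0, 0, 0, 0, 0], [0.2, 0, 0, 0, 0, 0, 0], [0.4, 0, 0, 0, 0, 0, 0], [0.5, 0, 0, 0, 0, 0, 0], [0.5, 0, 0, 0, 0, 0, 0]]}}

```text
time: 2.92
tool_pos: [0.6817, 0.0985, 0.2081]
tool_rot: [-3.14, 0.0, 1.607]
contact_force: [-0.2, 0.8, -0.1]
opening: 0.0375
grip_force: 0.0
```

Run:
```python
from h import *
s=observe();print(s["tool_pos"],s["opening"])
a,_=shot("scene","s2.png");b,_=shot("side","d2.png")
o=np.hstack([cv2.resize(a[120:340,170:400],(400,383)),cv2.resize(b[130:350,270:500],(400,383))])
cv2.imwrite("pics/c2.png",o[:,:,::-1])
```

```text
[0.68174392 0.09847418 0.20810305] 0.03750975171636064
```

View pics/c2.png

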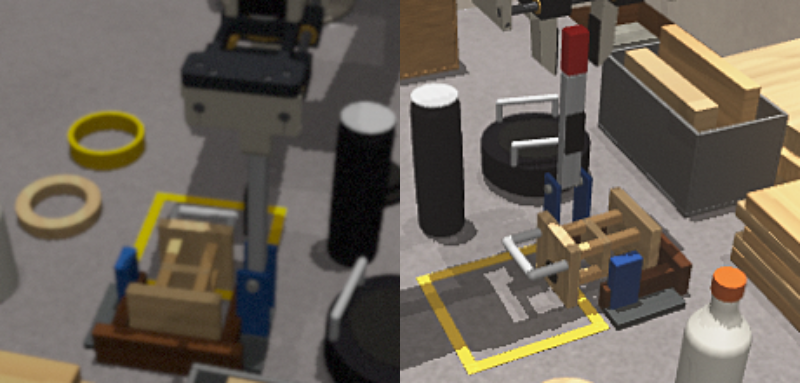

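The scene and side views show the bar straight up (red end at about (575,50) in the right half) and the brace unmoved, with its handle at about (535,258). I'll clear the bar upward and hover over the handle.

Call:
{"method": "step_arm", "body": {"commands": [[0.5, 0, 0, 4, 0, 0, 0], [0.5, 0, 0, 8, 0, 0, 0], [0.5, -2.8, -2.4, 9, 0, 0, 0], [0.4, -5.6, -4.8, 9, 0, 0, 0], [0.24, -8.3, -7.2, 8, 0, 0, 0]]}}

```text
time: 3.43
tool_pos: [0.5994, 0.0261, 0.2914]
tool_rot: [3.136, 0.001, 1.608]
contact_force: [1.2, -0.6, 0.9]
opening: 0.0368
grip_force: 0.0
```

Call:
{"method": "step_arm", "body": {"commands": [[0.24, 0, 0, -4, 0, 0, 0], [0.24, 0, 0, -8, 0, 0, 0], [0.24, 0, 0, -11, 0, 0, 0], [0.24, 0, 0, -11, 0, 0, 0], [0.24, 0, 0, -11, 0, 0, 0]]}}

```text
time: 3.85
tool_pos: [0.5987, 0.0267, 0.1781]
tool_rot: [-3.138, -0.0, 1.607]
contact_force: [0.8, 0.8, 0.9]
opening: 0.0218
grip_force: 0.0
```

Run:
```python
from h import *
im,m=shot("wrist","w3.png");s=observe();print(s["tool_pos"],s["tool_rot"],s["opening"])
for p in([.5985,.0288,.052],[.5985,.0288,.057]): print(proj("wrist",np.array(p),m))
```

```text
[0.60002192 0.02676905 0.18003601] [3.14038847e+00 1.83886631e-04 1.60751097e+00] 0.021794581457544312
[320.32068597 227.11729032]
[320.29601925 228.75043188]
```

View pics/w3.png

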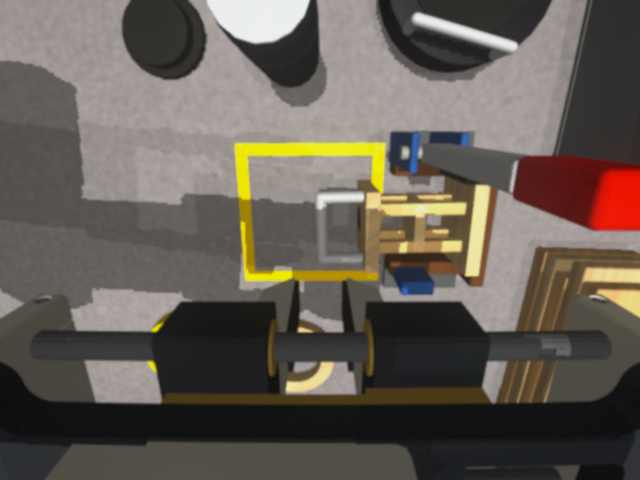

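The handle's cross bar is at column 321, centred at row 228, exactly where predicted. I'll go down and grip it lightly.

Call:
{"method": "step_arm", "body": {"commands": [[0.25, 0, 0, -4, 0, 0, 0], [0.25, 0, 0, -8, 0, 0, 0], [0.25, 0, 0, -10, 0, 0, 0], [0.25, 0, 0, -12, 0, 0, 0], [0.25, 0, 0, -12, 0, 0, 0]]}}

```text
time: 4.32
tool_pos: [0.5988, 0.0271, 0.0573]
tool_rot: [-3.139, -0.0, 1.608]
contact_force: [0.1, 0.5, -0.2]
opening: 0.0226
grip_force: 0.0
```

Call:
{"method": "step_arm", "body": {"commands": [[0.25, 0, 0, -1.3, 0, 0, 0], [0.25, 0, 0, -2.4, 0, 0, 0], [0, 0, 0, -2.4, 0, 0, 0], [0, 0, 0, -2.4, 0, 0, 0], [0, 0, 0, -2.4, 0, 0, 0]], "grip_force": 8}}

```text
time: 4.73
tool_pos: [0.6002, 0.027, 0.0362]
tool_rot: [3.14, 0.0, 1.608]
contact_force: [-0.2, 1.3, -1.1]
opening: 0.0097
grip_force: 8.0
```

Call:
{"method": "step_arm", "body": {"commands": [[0, -1, -0.04, 0, 0, 0, 0], [0, -3, -0.11, 0, 0, 0, 0], [0, -5, -0.18, 0, 0, 0, 0], [0, -7, -0.26, 0, 0, 0, 0], [0, -9, -0.33, 0, 0, 0, 0]]}}

```text
time: 5.15
tool_pos: [0.5098, 0.0236, 0.0361]
tool_rot: [3.138, 0.0, 1.608]
contact_force: [1.5, 0.4, -0.1]
opening: 0.0094
grip_force: 8.0
```

Call:
{"method": "step_arm", "body": {"commands": [[0, -2, -0.1, 0, 0, 0, 0], [0, -4, -0.2, 0, 0, 0, 0], [0, -6, -0.35, 0, 0, 0, 0], [0, -8, -0.5, 0, 0, 0, 0], [0, -9.3, -0.6, 0, 0, 0, 0]]}}

```text
time: 5.57
tool_pos: [0.4159, 0.0176, 0.0359]
tool_rot: [3.139, 0.0, 1.608]
contact_force: [1.7, 0.6, 0.6]
opening: 0.0098
grip_force: 8.0
```

Run:
```python
from h import *
s=observe();print(s["tool_pos"],s["opening"],s["contact_force"])
a,_=shot("scene","s4.png");b,_=shot("side","d4.png")
o=np.hstack([cv2.resize(a[150:350,170:380],(400,381)),cv2.resize(b[170:370,220:430],(400,381))])
cv2.imwrite("pics/c4.png",o[:,:,::-1])
```

```text
[0.41591043 0.01761508 0.03594349] 0.009762301552549387 [1.7135104  0.57687546 0.62734868]
```

View pics/c4.png

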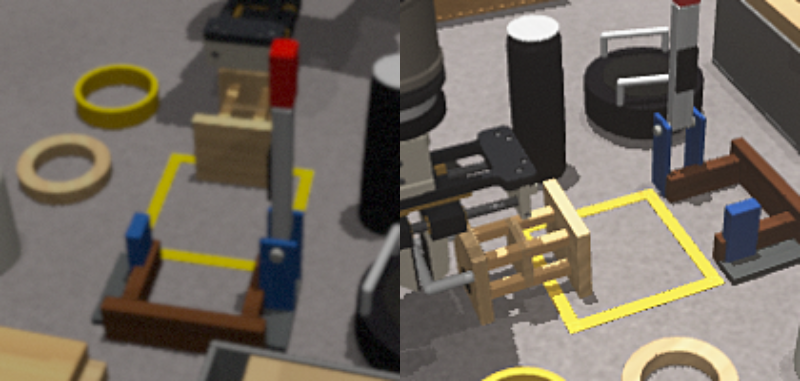

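The brace is free of the jig and still lies flat, with its foot plate over the square's robot-side edge (side view: foot at about (570,245)). Now I'll tip it about its foot edge.

Call:
{"method": "step_arm", "body": {"commands": [[0, 0.5, 0.02, 1.1, 0, 0, 0], [0, 1.1, 0.04, 2.2, 0, 0, 0], [0, 1.8, 0.07, 3.2, 0, 0, 0], [0, 2.6, 0.1, 4.2, 0, 0, 0], [0, 3.45, 0.13, 5.1, 0, 0, 0]], "grip_force": 6}}

```text
time: 6.08
tool_pos: [0.452, 0.0191, 0.0872]
tool_rot: [3.14, 0.0, 1.608]
contact_force: [-0.7, 0.2, -0.7]
opening: 0.0096
grip_force: 6.0
```

Run:
```python
from h import *
s=observe();print(s["tool_pos"],s["opening"],s["contact_force"],s["torque"])
b,_=shot("side","d5.png")
cv2.imwrite("pics/c5.png",cv2.resize(b[170:370,160:430],(800,593),interpolation=2)[:,:,::-1])
```

```text
[0.4519853  0.01905293 0.08719802] 0.009612734488971863 [-0.71726192  0.18416665 -0.72590248] [0.02311888 0.21433926 0.07250455]
```

View pics/c5.png

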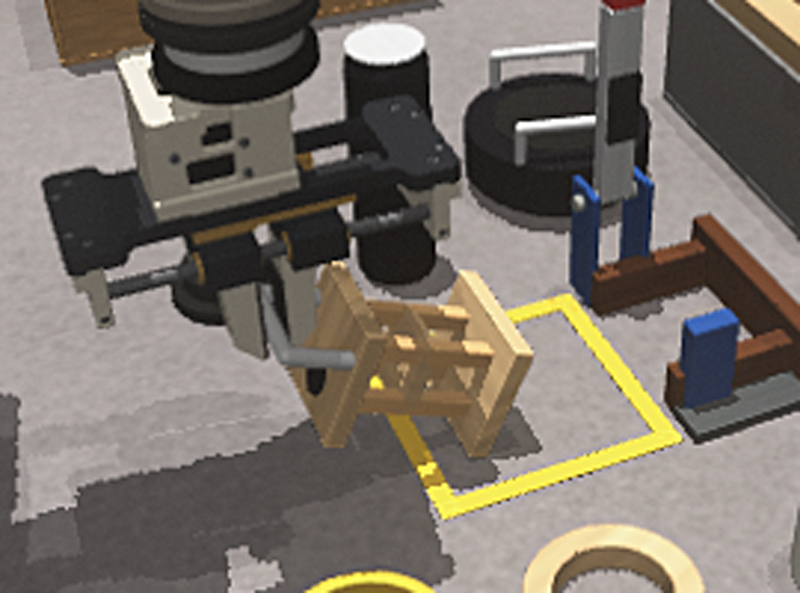

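Run:
```python
from h import *
for y in(-.018,.062):
  for z in (0,.01):
    p=proj("side",np.array([.551,y,z]));print(y,z,(p-[160,170])*2.963)
fs=[]
for _ in range(6):
    read_camera("side"); s=observe(); fs.append(np.r_[s["contact_force"],s["torque"]])
print(np.mean(fs,0).round(2))
```

```text
-0.018 0 [480.64467097 459.39867755]
-0.018 0.01 [480.41970617 446.48867075]
0.062 0 [433.03267939 370.34808665]
0.062 0.01 [432.48702445 357.70091089]
[ 0.49  0.05 -1.46  0.01 -0.11 -0.  ]
```

The foot edge is expected at (481,459) and seen at (480,457), so it is on the bench. I'll keep tipping.

Call:
{"method": "step_arm", "body": {"commands": [[0, 0.96, 0.04, 0.83, 0, 0, 0], [0, 1.97, 0.07, 1.58, 0, 0, 0], [0, 3.05, 0.11, 2.24, 0, 0, 0], [0, 4.18, 0.15, 2.8, 0, 0, 0], [0, 5.35, 0.2, 3.26, 0, 0, 0]]}}

```text
time: 6.85
tool_pos: [0.5036, 0.0211, 0.1188]
tool_rot: [-3.14, -0.0, 1.608]
contact_force: [-3.4, -0.6, 8.2]
opening: 0.0096
grip_force: 6.0
```

Run:
```python
from h import *
fs=[]
for _ in range(6):
    b=read_camera("side"); s=observe(); fs.append(np.r_[s["contact_force"],s["torque"]])
print(np.mean(fs,0).round(2),s["tool_pos"])
cv2.imwrite("pics/c6.png",cv2.resize(b[170:370,160:430],(800,593),interpolation=2)[:,:,::-1])
```

```text
[-2.81  0.09  7.69  0.04  0.49 -0.01] [0.503611   0.02100924 0.11854544]
```

View pics/c6.png

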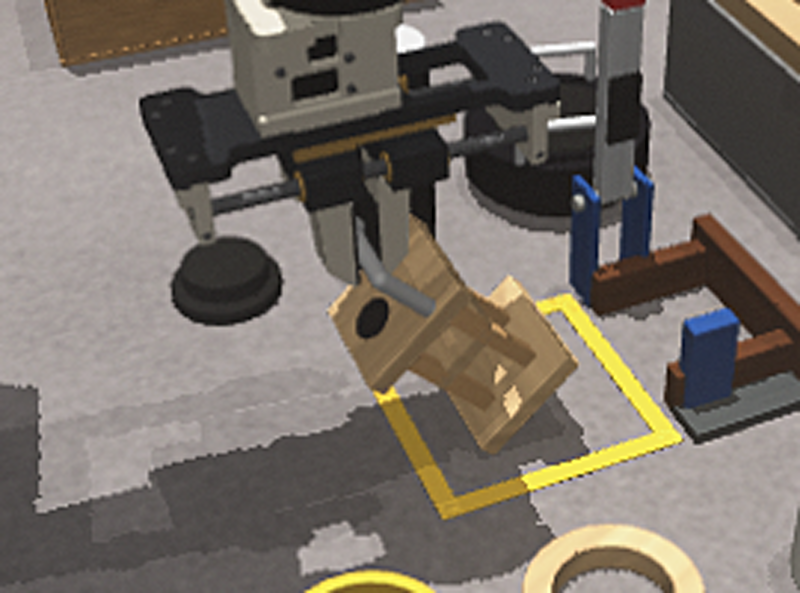

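The edge has crept about 2 mm forward, and an upward push of about 8 N suggests the inner finger tip is touching the head plate. I'll turn the tool along with the brace to free the tip.

Call:
{"method": "step_arm", "body": {"commands": [[0, -0.2, 0, 0.1, 0, 0.12, 0], [0, -0.45, 0, 0.15, 0, 0.24, 0], [0, -0.65, 0, 0.2, 0, 0.35, 0], [0, -0.65, 0, 0.2, 0, 0.35, 0]]}}

```text
time: 7.48
tool_pos: [0.4977, 0.0208, 0.1189]
tool_rot: [-2.782, -0.013, 1.605]
contact_force: [-4.6, 0.0, 8.9]
opening: 0.0096
grip_force: 6.0
```

```bash
cat > f.py <<'E'
from h import *
fs=[]
for _ in range(4):
    b=read_camera("side"); s=observe(); fs.append(np.r_[s["contact_force"],s["torque"]])
print(np.mean(fs,0).round(2),s["tool_pos"],s["tool_rot"],s["opening"])
E
python3 f.py
```

```text
[ 0.17 -0.25 -0.02 -0.01 -0.16 -0.01] [0.49747052 0.02104252 0.1194829 ] [-2.79125683 -0.01284702  1.60551187] 0.009708627861434201
```

Call:
{"method": "step_arm", "body": {"commands": [[0, 0.85, 0.03, 0.3, 0, 0, 0], [0, 1.7, 0.06, 0.5, 0, 0, 0], [0, 2.95, 0.11, 0.75, 0, 0, 0], [0, 4.2, 0.15, 0.88, 0, 0, 0], [0, 4.2, 0.15, 0.88, 0, 0, 0]]}}

```text
time: 8.1
tool_pos: [0.5413, 0.0225, 0.1294]
tool_rot: [-2.795, -0.013, 1.605]
contact_force: [-0.8, 1.5, 3.9]
opening: 0.0096
grip_force: 6.0
```

```bash
python3 f.py
```

```text
[-0.31  0.31  3.44  0.04 -0.06 -0.03] [0.53913857 0.02254648 0.12937613] [-2.79186418 -0.01268362  1.60556762] 0.00971593469201402
```

Call:
{"method": "step_arm", "body": {"commands": [[0, 1.26, 0.05, 0.05, 0, 0, 0], [0, 2.5, 0.09, 0, 0, 0, 0], [0, 3.75, 0.14, -0.22, 0, 0, 0], [0, 5.0, 0.18, -0.53, 0, 0, 0], [0, 6.2, 0.22, -0.93, 0, 0, 0]]}}

```text
time: 8.72
tool_pos: [0.6016, 0.0248, 0.1198]
tool_rot: [-2.791, -0.013, 1.606]
contact_force: [-1.0, -0.5, 10.1]
opening: 0.01
grip_force: 6.0
```

```bash
cat >> f.py <<'E'
cv2.imwrite("pics/c7.png",cv2.resize(b[130:370,160:480],(800,600),interpolation=2)[:,:,::-1])
E
python3 f.py
```

```text
[-1.12  0.71  0.11  0.   -0.12 -0.  ] [0.60110746 0.02469709 0.11913048] [-2.79053294 -0.01274573  1.6055585 ] 0.009759203213703247
```

View pics/c7.png

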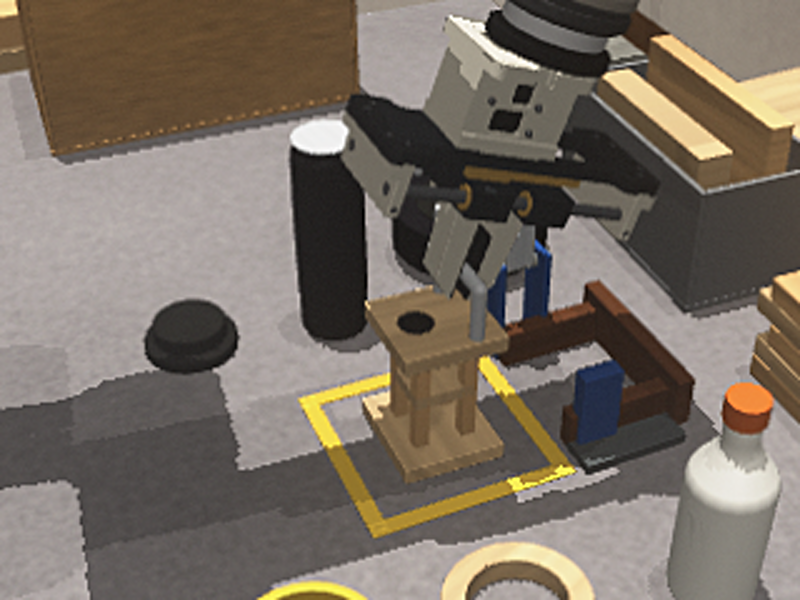

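The brace looks upright with its foot flat inside the square (foot corners at about (410,475) and (500,450)). I'll release and back off along the tool axis.

Call:
{"method": "step_arm", "body": {"commands": [[0.15, 0, 0, 0, 0, 0, 0], [0.25, 0, 0, 0, 0, 0, 0], [0.3, 0, 0, 0, 0, 0, 0], [0.3, 0, 0, 0, 0, 0, 0], [0.3, 0, 0, 0, 0, 0, 0]]}}

```text
time: 9.33
tool_pos: [0.6018, 0.0247, 0.1201]
tool_rot: [-2.792, -0.013, 1.606]
contact_force: [-0.5, -1.0, 0.1]
opening: 0.0276
grip_force: 0.0
```

Call:
{"method": "step_arm", "body": {"commands": [[0.3, 0.35, 0, 1, 0, 0, 0], [0.3, 1, 0, 3, 0, 0, 0], [0.3, 2, 0, 6, 0, 0, 0], [0.3, 2, 0, 10, 0, 0, 0], [0.3, 0, 0, 14, 0, -0.12, 0]]}}

```text
time: 9.75
tool_pos: [0.609, 0.0238, 0.2471]
tool_rot: [-2.898, -0.01, 1.606]
contact_force: [2.0, -0.6, -3.1]
opening: 0.0276
grip_force: 0.0
```

Call:
{"method": "step_arm", "body": {"commands": [[0.3, -4, 0, 2, 0, -0.12, 0], [0.3, -8, 0, 2, 0, -0.24, 0], [0.3, -12, 0, 2, 0, -0.24, 0], [0.3, -14, 0, 2, 0, -0.24, 0], [0.3, -14, 0, 2, 0, -0.24, 0]]}}

```text
time: 10.17
tool_pos: [0.4564, 0.0254, 0.2778]
tool_rot: [3.134, 0.0, 1.608]
contact_force: [1.2, 1.0, 1.2]
opening: 0.0276
grip_force: 0.0
```

Run:
```python
from h import *
s=observe();print(s["time"],s["tool_pos"],s["contact_force"])
a,_=shot("scene","s8.png");b,_=shot("side","d8.png")
o=np.hstack([cv2.resize(a[130:330,180:360],(400,444)),cv2.resize(b[160:360,260:440],(400,444))])
cv2.imwrite("pics/c8.png",o[:,:,::-1])
```

```text
10.1667 [0.45641837 0.02541035 0.27775661] [1.22119625 1.01032061 1.15403564]
```

View pics/c8.png

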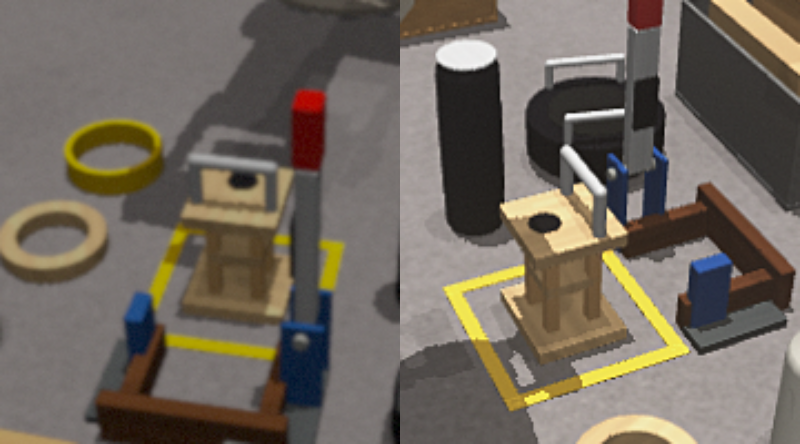

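The brace stands upright with tape visible around its foot (scene foot at about (240,290); side foot corners at (545,357) and (627,333)), and the bar is still straight up. I'll hand in.

```bash
python3 -c "
from h import *
for c in((545,357),(627,333)): print(onz('side',(260+(c[0]-400)*.45,160+c[1]*.4505),0))
print(hand_in())"
```

```text
[ 0.55918365 -0.01068597  0.        ]
[ 0.62701581 -0.00964706  0.        ]
the job is handed in; nothing more can be done
None
```

The job is handed in: the hold-down bar is straight up, and the brace was slid out lying down, tipped about its foot edge and now stands upright inside the yellow square; I saw nothing else on the bench moved.

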